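# Check the smart key in its pop-out caddy

## Robot

A 6-joint arm with a two-finger parallel gripper is mounted at the origin on the work surface. World frame = base frame: x ahead of the robot, y to its left, z up, the work surface at z = 0. Lengths are in m, angles in degrees, forces in N, time in s.
With the tool pointing down it reaches from about 0.35 to 0.85 m from the base axis. Payload 8.1 kg.
Tool frame: the origin (TCP) lies at the very end of the fingers, on their centre line; the grasp point (between the pads) lies 19 mm behind it; z points along the fingers, y is the line along which they close (so a half turn about z gives the same grasp; the last joint's range is limited). The gripper opens to 93 mm and grips with 3 to 60 N. Pads are 15 mm wide; open, the fingers measure 128 mm over their backs; the gripper's body (75 mm by 188 mm) begins 65 mm behind the grasp point.
Start: joints at [-72.33, 7.471, 85.268, -0, 87.261, -4.893], TCP at [0.23, -0.554, 0.219] pointing down, gripper open.
Joint ranges: [-169.43, 169.43], [-51.17, 129.36], [1.28, 143.12], [-76.62, 256.62], [0, 156.53], [-152.29, 152.29]. Speed limits (degrees/s): [136.94, 136.94, 159.86, 180, 180, 180].

## Interface

Orientations are given as [roll, pitch, yaw] about the fixed x, y, z axes, in that order (R = Rz(yaw) Ry(pitch) Rx(roll)).
In Python, from bench import ctrl gives the robot as it stands. The module is installed in compiled form; this text tells all that it offers.
- The arm moves only by the tool step_arm, never from a script. Its argument "steps" is a list of rows, each a list of 2 entries, a list of its own where there are three numbers: the shift along the tool's x, y, z in mm, then the turn, a rotation vector about the tool's x, y, z in rad. A call has 1 to 10 rows; each row shifts and turns the commanded pose from where the row before left it, along the tool's axes as they then stand; what a row does not reach is not made up. A row lasts 1/8 s, in which the tool goes at most 62.5 mm and 10.7 degrees, less where a joint would pass 70% of its speed; a pose out of reach is approached as far as the arm can. A call with a gripper value outside its range is refused whole. "fingers" is the finger opening in mm, from 0 to 93, set as the call begins (left out, the last holds). The fingers move at their own pace and stop on an object; "squeeze" is the grip in N (left out, the last holds). Time passes only in rows, so rows that do not move let the fingers close. It gives the time, the measured TCP pose, the force, the opening and the grip force at its end, in the units of the state.
- ctrl.state(): the state, without advancing time (a new reading comes with each control period).
- ctrl.snapshot(name): name is "scene" or "top" or "wrist"; returns a dict with "color" (420x560x3 uint8, red, green, blue), "depth" (420x560 float32, m along the optical axis (not along the pixel's ray), 0 where there is no reading), "vfov" (degrees; the focal length in pixels is half the picture's height over the tangent of half this angle, whatever the lens; pixels are square), "cx", "cy" (the principal point, pixels), "extrinsics" (4x4, takes a point from world to camera coordinates). Camera axes: x right, y down, z forward; pixel columns grow to the right and rows downward; lengths in m; the calibration is good to about 2 mm. A picture is of the moment at which its call begins.
- ctrl.finish_job(): hands the job in; it is judged then, once.
The state is a dict: "clock": time; "q": joint angles; "joint_velocities": joint speeds; "effort": joint torques, N m; "tcp_pos": TCP position; "orientation": TCP orientation; "force": force on the tool from outside, world axes, zero at the start; "moment": the same for the moment, N m; "finger_gap": finger opening in m; "grasp_force": force on a finger pad.
Only numpy, scipy, OpenCV 4.12 (cv2) and the standard library are available. Lean on these libraries where they do the work, as an engineer would, in place of code of your own. Each camera call takes 0.05 s, during which the arm holds its last target. There are 200 camera calls.

## Task

Check that the white smart key is in its caddy: press the white release button so that its tray pops right out by itself, leave it standing fully out for about a second so I can see the key, then push that tray home until it clicks and stays shut. Leave the tray with the red button shut all along and don't knock the ceramic frog.

Things in the scene. Friction and masses are not known exactly. Their poses are not given: they have to be found in the camera images.
- white_caddy: Fixed cherry wood key caddy with white button; case x -66 to 60, 110 wide (y), 60 mm high. Origin under it on the shelf; z up, x out of its front, the way the tray comes (away from robot). Button 32 mm across at x -25, y 0, top 70 mm up (roof 60), sprung, 8 mm travel, 2 to 5.5 N; tray freed at 4 mm, press 6 to 8, pops in 0.5 s. Tray's dark panel: 110 wide, 6 to 56 mm up, outer face at x 72 shut
- white_tray (a joint): How far the white-buttoned caddy's aluminium tray is out, m: 0 shut and latched, 0.055 fully out (panel face then at caddy x 127 mm, white strip on it). A spring of 3 to 5 N pushes it out. To latch, push the panel face at mid-width, about 30 mm up, towards caddy -x until 3 to 5 mm past shut (-0.004; stop at -0.006), about 10 N, button not pressed; let go: it rests at 0
- red_tray (a joint): How far the tray of the twin caddy with the red button and red strip is out, in m: 0 shut and latched (as it starts), 0.055 fully out. To be left shut.
- frog: Green glazed ceramic frog, about 60 mm across and 45 mm tall, loose, standing on the work surface to the robot's left of the caddies. Origin at the centre of its underside, z up. Bystander.
Things that resemble listed ones, but are neither listed nor needed, are in the scene too. What is shaped like the part that bears red_tray but blue is not meant. What is shaped like the white_caddy but blue is not meant.

How it is judged (in metres and radians):
On the way:
1. the white-buttoned tray has popped fully out (45 mm or more) and stands there for half a second (value of joint white_tray above 0.045 m), for 0.5 s.
At the end, for the whole second after the job is handed in: The white-buttoned tray is latched shut again (less than 5 mm out) and still, the red-buttoned tray is shut (less than 5 mm out), and the frog stands upright (tilt under 0.3 rad) within 30 mm of where it was (value of joint each of white_tray, red_tray below 0.005 m and velocity of joint white_tray below 0.01 m/s and distance of frog from where it was at the start of the episode below 0.03 m and angle between frog's own z axis and vertical below 0.3 rad); the robot touches nothing.
It fails at once if the tray with the red button comes out more than 10 mm (value of joint red_tray above 0.01 m).
It fails at once if the frog is shoved more than 30 mm or tipped over (distance of frog from where it was at the start of the episode above 0.03 m or angle between frog's own z axis and vertical above 0.3 rad).
It also fails if it takes over 45 s, if anything falls off the work surface, if the arm or the gripper's body presses on something with over 40 N, if the wrist force passes 120 N, or if a joint passes its speed limit or range.

## Working session

There is one attempt and no reset: what is moved stays moved. The work goes in short steps, Python scripts to look and compute and a tool call to move; the robot and the scene stay as the last step left them, time stands still between calls to the robot, and variables do not carry over. Pictures are saved under pics/ and viewed, at most 10 in all, crops included, and the job is handed in when it is done.

Besides the shell and the picture viewer there is one more tool, called by a JSON object that holds its "fn" and its "kwargs". step_arm: Moves the arm, as the interface text tells. Its arguments: {"type":"object","properties":{"steps":{"type":"array"},"fingers":{"type":"number"},"squeeze":{"type":"number"}},"required":["steps"]}

```bash
mkdir -p pics; cat > h.py <<'E'
import numpy as np, cv2
from bench import ctrl
def snap(n,f):
    s=ctrl.snapshot(n); cv2.imwrite('pics/%s.png'%f,s['color'][:,:,::-1]); np.savez(f+'.npz',**s); return s
def pt(s,u,v):
    f=210/np.tan(np.radians(float(s['vfov']))/2); d=float(np.median(s['depth'][v-1:v+2,u-1:u+2]))
    p=np.array([(u-s['cx'])/f*d,(v-s['cy'])/f*d,d,1]); return (np.linalg.inv(s['extrinsics'])@p)[:3].round(4)
E
python3 - <<'E'
from h import *
a=snap('top','top1');b=snap('scene','scene1')
print(ctrl.state())
E
```

```text
{'clock': 0.1, 'q': array([-7.23301131e+01,  7.50907627e+00,  8.53230503e+01, -1.83893540e-04,
        8.72627626e+01, -4.89337548e+00]), 'joint_velocities': array([ 0.04809003, -0.08404467, -0.21000012, -0.01965958, -0.05369609,
       -0.06750267]), 'effort': array([ 1.76616566e-03, -5.61342108e+01, -4.93094766e+01,  7.70486402e-02,
        2.91383924e-02, -2.87596038e-05]), 'tcp_pos': array([ 0.23008026, -0.55357052,  0.21771003]), 'orientation': array([-1.79905441e+02, -7.91120762e-03,  2.25632648e+01]), 'force': array([ 0.08422481, -0.15529173,  0.70076653]), 'moment': array([ 0.0001668 , -0.0613399 , -0.03914078]), 'grasp_force': 0.0, 'finger_gap': 0.09332158784559688}
```

View pics/top1.png

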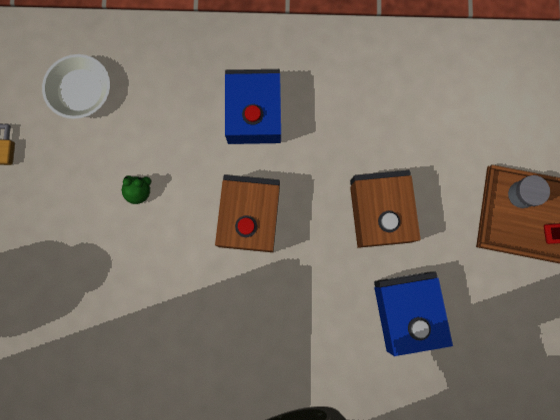

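View pics/scene1.png

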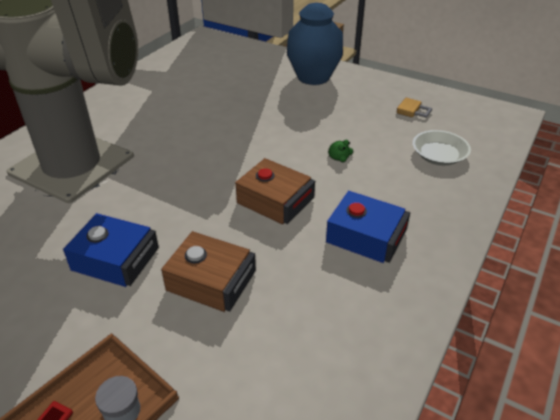

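The top view shows the wooden white-button caddy: button at about (390,221), panel at its upper edge around (380,175), so its front faces away from the robot. The red twin's button is at (246,226), the frog is at (136,190), and the blue white-button decoy is at (420,329). In the scene view, the wooden white-button caddy is at (205,265).

```bash
python3 - <<'E'
from h import *
s=np.load('top1.npz')
for u,v in [(390,221),(385,221),(395,221),(357,184),(406,181),(413,239),(361,242),(380,190),(136,190),(246,226),(420,329),(352,175),(409,172)]: print(u,v,pt(s,u,v))
# roof fit: points of 55..64 mm height near caddy
d=s['depth'];f=210/np.tan(np.radians(float(s['vfov']))/2)
V,U=np.mgrid[150:262,335:435];D=d[150:262,335:435]
P=np.stack([(U-s['cx'])/f*D,(V-s['cy'])/f*D,D,1+0*D],-1)@np.linalg.inv(s['extrinsics']).T
m=(P[...,2]>.052)&(P[...,2]<.08);X=P[m][:,:3]
r=cv2.minAreaRect(X[:,:2].astype(np.float32)*1000);print(r,cv2.boxPoints(r))
b=X[X[:,2]>.066];print('btn',b.mean(0),len(b), np.median(X[:,2]))
E
```

```text
390 221 [ 0.4885 -0.1362  0.0706]
385 221 [ 0.4885 -0.1271  0.069 ]
395 221 [ 0.4889 -0.1459  0.0694]
357 184 [ 0.5603 -0.0761  0.0589]
406 181 [ 0.5682 -0.1701  0.0609]
413 239 [ 0.4567 -0.1819  0.0604]
361 242 [ 0.4496 -0.0859  0.0472]
380 190 [ 0.5497 -0.1204  0.059 ]
136 190 [0.5417 0.3546 0.0368]
246 226 [0.4723 0.1339 0.0694]
420 329 [ 0.2918 -0.1892  0.0695]
352 175 [ 5.917e-01 -7.610e-02 -1.000e-04]
409 172 [ 0.5876 -0.1779  0.0549]
((518.5138549804688, -133.1773681640625), (138.98080444335938, 111.66201782226562), 6.895826816558838) [[ 442.8228    -86.09357 ]
 [ 456.22943  -196.94783 ]
 [ 594.2049   -180.26117 ]
 [ 580.7983    -69.406906]]
btn [ 0.48986333 -0.13572676  0.06958116] 213 0.059612088930563245
```

{"fn": "step_arm", "kwargs": {"steps": [[[0, 0, 0], [0, 0, 0.137]], [[0, 0, 0], [0, 0, 0.136]], [[38, -48, 0], [0, 0, 0]], [[38, -48, 0], [0, 0, 0]], [[38, -48, 0], [0, 0, 0]], [[38, -48, 0], [0, 0, 0]], [[38, -48, 0], [0, 0, 0]], [[38, -48, 0], [0, 0, 0]], [[38, -48, 0], [0, 0, 0]], [[38, -48, 0], [0, 0, 0]]], "fingers": 0, "squeeze": 20}}

```text
clock: 1.35
tcp_pos: [0.4863, -0.1343, 0.2184]
orientation: [180.0, 0.0, 6.9]
force: [0.7, -1.2, 0.7]
finger_gap: 0.0016
grasp_force: 0.0
```

{"fn": "step_arm", "kwargs": {"steps": [[[4, 2, 40], [0, 0, 0]], [[0, 0, 50], [0, 0, 0]], [[0, 0, 40], [0, 0, 0]], [[0, 0, 0], [0, 0, 0]]]}}

```text
clock: 1.85
tcp_pos: [0.4867, -0.1363, 0.0848]
orientation: [-179.8, 0.4, 6.9]
force: [-0.8, 0.0, -0.3]
finger_gap: 0.0004
grasp_force: 0.0
```

{"fn": "step_arm", "kwargs": {"steps": [[[3, 0, 8], [0, 0, 0]], [[0, 0, 5], [0, 0, 0]], [[0, 0, 4], [0, 0, 0]], [[0, 0, 3], [0, 0, 0]], [[0, 0, 2], [0, 0, 0]], [[0, 0, 0], [0, 0, 0]]]}}

```text
clock: 2.6
tcp_pos: [0.4932, -0.1376, 0.0669]
orientation: [180.0, -0.0, 6.9]
force: [-0.5, -0.7, 2.9]
finger_gap: 0.0004
grasp_force: 1.5
```

```bash
python3 - <<'E'
from h import *
for _ in range(2):
    s=snap('top','top2'); t=ctrl.state(); print(t['tcp_pos'],t['force'])
s=snap('scene','scene2')
E
```

```text
[ 0.49322888 -0.13759273  0.06700708] [ 0.83780745 -0.5592079   2.52677548]
[ 0.49322787 -0.13758035  0.06700052] [-0.6948041  -1.36901147  2.78053252]
```

View pics/scene2.png

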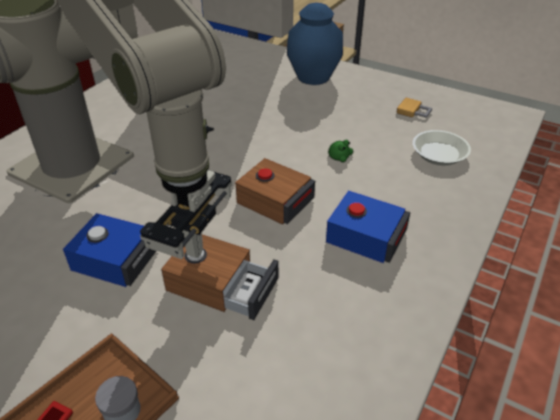

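The scene view shows the tray fully out at about (250,287), with the key visible. Both red trays are shut and the frog is untouched at (340,150). Next I lift off, hold so the tray stays out for at least a second, and move round in front of the panel.

{"fn": "step_arm", "kwargs": {"steps": [[[0, 0, -25], [0, 0, 0]], [[0, 0, -25], [0, 0, 0]], [[45, 0, 0], [0, 0, 0]], [[45, -2, 0], [0, 0, 0]], [[45, 0, 0], [0, 0, 0]], [[45, 0, 0], [0, 0, 0]], [[0, 0, 0], [0, 0, 0]], [[0, 0, 0], [0, 0, 0]]]}}

```text
clock: 3.75
tcp_pos: [0.6706, -0.1135, 0.1157]
orientation: [-180.0, 0.1, 6.9]
force: [-1.2, -0.9, -0.4]
finger_gap: 0.0004
grasp_force: 0.0
```

```bash
python3 - <<'E'
from h import *
s=snap('top','top3'); t=ctrl.state(); print(t['clock'],t['tcp_pos'],t['orientation'],t['force'])
E
```

```text
3.8 [ 0.67045819 -0.11371951  0.11625994] [-1.79979709e+02  6.45547065e-02  6.91650140e+00] [-0.30951126  0.20570493  0.2975614 ]
```

View pics/top3.png

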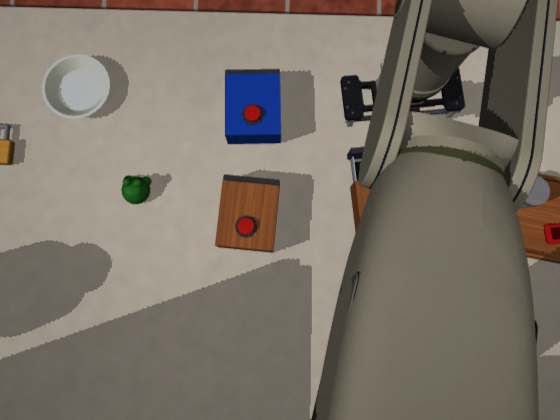

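The arm is in front of the panel, the panel's left end shows at (355,152), and the tray is still out. The tool is at caddy x≈157, y≈0. Going down to about 28 mm.

{"fn": "step_arm", "kwargs": {"steps": [[[0, 0, 40], [0, 0, 0]], [[0, 0, 35], [0, 0, 0]], [[0, 0, 11], [0, 0, 0]], [[0, 0, 0], [0, 0, 0]], [[0, 0, 0], [0, 0, 0]]]}}

```text
clock: 4.42
tcp_pos: [0.6727, -0.1142, 0.0331]
orientation: [179.9, -0.2, 6.9]
force: [0.1, 0.3, 0.1]
finger_gap: -0.0
grasp_force: 0.0
```

```bash
python3 - <<'E'
from h import *
s=snap('scene','scene4'); t=ctrl.state(); print(t['clock'],t['tcp_pos'],t['orientation'],t['force'])
E
```

```text
4.475 [ 0.67285342 -0.11411759  0.03314239] [179.92962785  -0.18914217   6.91844801] [ 0.24184969 -0.56328724  0.05242551]
```

View pics/scene4.png

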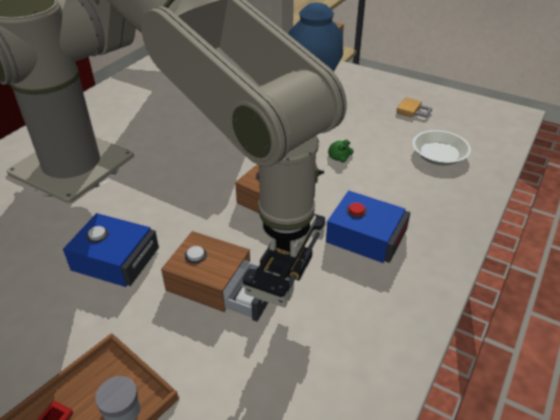

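The scene view shows the fingers clear in front of the panel at about (262,300), with the tray still out. Lowering a little more and pushing.

{"fn": "step_arm", "kwargs": {"steps": [[[0, 0, 13], [0, 0, 0]], [[-12, 0, 0], [0, 0, 0]], [[-10, 0, 0], [0, 0, 0]], [[-10, 0, 0], [0, 0, 0]], [[-10, 0, 0], [0, 0, 0]], [[-10, 0, 0], [0, 0, 0]], [[-10, 0, 0], [0, 0, 0]], [[-8, 0, 0], [0, 0, 0]], [[0, 0, 0], [0, 0, 0]]]}}

```text
clock: 5.6
tcp_pos: [0.6016, -0.1222, 0.018]
orientation: [180.0, -0.0, 6.9]
force: [2.6, 0.3, -2.3]
finger_gap: 0.0003
grasp_force: 1.4
```

{"fn": "step_arm", "kwargs": {"steps": [[[-4, 0, 0], [0, 0, 0]], [[-3, 0, 0], [0, 0, 0]], [[-2, 0, 0], [0, 0, 0]], [[-1, 0, 0], [0, 0, 0]], [[0, 0, 0], [0, 0, 0]]]}}

```text
clock: 6.22
tcp_pos: [0.5925, -0.1233, 0.0181]
orientation: [180.0, -0.1, 6.9]
force: [4.9, 1.3, -2.4]
finger_gap: 0.0008
grasp_force: 2.6
```

{"fn": "step_arm", "kwargs": {"steps": [[[-1, 0, 0], [0, 0, 0]], [[-1, 0, 0], [0, 0, 0]], [[-1, 0, 0], [0, 0, 0]], [[0, 0, 0], [0, 0, 0]], [[0, 0, 0], [0, 0, 0]]]}}

```text
clock: 6.85
tcp_pos: [0.5897, -0.1236, 0.0181]
orientation: [180.0, -0.1, 6.9]
force: [4.8, 1.3, -2.4]
finger_gap: 0.0004
grasp_force: 2.9
```

{"fn": "step_arm", "kwargs": {"steps": [[[-1, 0, 0], [0, 0, 0]], [[-1, 0, 0], [0, 0, 0]], [[0, 0, 0], [0, 0, 0]], [[0, 0, 0], [0, 0, 0]]]}}

```text
clock: 7.35
tcp_pos: [0.5897, -0.1236, 0.0183]
orientation: [180.0, -0.3, 6.9]
force: [16.4, 2.2, -10.2]
finger_gap: 0.0007
grasp_force: 7.7
```

The force jumped to about 16 N with no further travel, so the tray is against its stop. Backing off.

{"fn": "step_arm", "kwargs": {"steps": [[[5, 0, 0], [0, 0, 0]], [[10, 0, 0], [0, 0, 0]], [[20, 0, 0], [0, 0, 0]], [[30, 0, 0], [0, 0, 0]], [[25, 0, 0], [0, 0, 0]], [[0, 0, -50], [0, 0, 0]], [[0, 0, -60], [0, 0, 0]], [[0, 0, -60], [0, 0, 0]], [[0, 0, 0], [0, 0, 0]], [[0, 0, 0], [0, 0, 0]]]}}

```text
clock: 8.6
tcp_pos: [0.6762, -0.1132, 0.1875]
orientation: [180.0, 0.0, 6.9]
force: [-0.1, 0.5, -0.5]
finger_gap: 0.0003
grasp_force: 0.0
```

```bash
python3 - <<'E'
from h import *
s=snap('scene','scene5'); t=ctrl.state(); print(t['clock'],t['tcp_pos'],t['force'],abs(t['joint_velocities']).max())
E
```

```text
8.65 [ 0.67538485 -0.11304804  0.18589524] [-0.67040331  0.14782899  0.22434195] 1.1033920351736068
```

View pics/scene5.png

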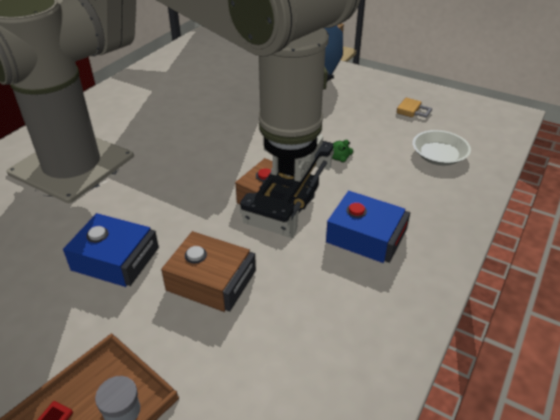

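The white tray is shut, with its panel back flush at (240,278), and the tool is clear. One quick check from the earlier pictures of how far out the tray stood, and then I hand in.

```bash
python3 - <<'E'
from h import *
def ext(n):
    s=np.load(n+'.npz');d=s['depth'];f=210/np.tan(np.radians(float(s['vfov']))/2)
    V,U=np.mgrid[0:420,0:560]
    P=(np.stack([(U-s['cx'])/f*d,(V-s['cy'])/f*d,d,1+0*d],-1)@np.linalg.inv(s['extrinsics']).T)[d>0][:,:3]-[.5152,-.1331,0]
    c,k=np.cos(np.radians(6.9)),np.sin(np.radians(6.9)); x=P[:,0]*c+P[:,1]*k; y=-P[:,0]*k+P[:,1]*c
    m=(abs(y)<.05)&(P[:,2]>.02)&(P[:,2]<.055)&(x>.05)&(x<.14)
    print(n,np.percentile(x[m],[50,90,98]).round(4))
for n in ('scene1','scene2','top3','scene4','scene5'): ext(n)
E
```

```text
scene1 [0.0724 0.0734 0.0738]
scene2 [0.0842 0.1205 0.1212]
top3 [0.1146 0.1191 0.126 ]
scene4 [0.0779 0.1264 0.1272]
scene5 [0.0723 0.0734 0.074 ]
```

```bash
python3 -c "
from bench import ctrl
print(ctrl.finish_job())"
```

```text
the job is handed in; nothing more can be done
None
```

The white tray popped fully out and stood there for more than a second with the key visible, then I pushed it home and it is shut again; the red tray and the frog were not touched, and the job is handed in (no verdict was returned).

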